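Stand the tipped pizza board back against the oven

ROBOT

A 7-joint arm with a two-finger parallel gripper is mounted at the origin on the work surface. World frame = base frame: x ahead of the robot, y to its left, z up, the work surface at z = 0. Lengths are in m, angles in rad, forces in N, time in s.
With the tool pointing down it reaches from about 0.425 to 0.875 m from the base axis. Payload 4.7 kg.
Tool frame: the origin (TCP) lies between the finger pads; the fingertips stand 11 mm ahead of it and the grasp point (between the pads) lies 8 mm behind it; z points along the fingers, y is the line along which they close (so a half turn about z gives the same grasp; the last joint's range is limited). The gripper opens to 87 mm and grips with 3 to 60 N. Pads are 19 mm wide; open, the fingers measure 117 mm over their backs; the gripper's body (75 mm by 190 mm) begins 51 mm behind the grasp point.
Start: joints at [1.219, 0.321, -0.07, 1.45, 0.023, 1.371, -0.057], TCP at [0.232, -0.607, 0.234] pointing down, gripper open.
Joint ranges: [-2.86, 2.86], [-0.3, 2.09], [-1.38, 1.24], [0.06, 2.45], [-1.56, 4.7], [0.09, 2.05], [-2.69, 2.69]. Speed limits (rad/s): [2.57, 2.57, 3.14, 3.14, 3.14, 3.14, 3.14].

INTERFACE

Orientations are given as a rotation vector (axis times angle).
In Python, from bench import ctrl gives the robot as it stands. The module is installed in compiled form; this text tells all that it offers.
- The arm moves only by the shell command python3 -m inch 'ROWS' [FORCE]. ROWS is JSON, a list of rows, each an object with "slide": the shift along the tool's x, y, z scaled (see below), a list of three; "angular": the turn, a rotation vector about the tool's x, y, z scaled (see below), a list of three; "claw": the opening, from -1 (shut) to 1 (fully open). In form: [{"slide": [tx, ty, tz], "angular": [rx, ry, rz], "claw": claw}, ...]. A call has 1 to 10 rows; each row is the pose to reach, as a shift and turn from the pose commanded when the call began, along the tool's axes at that moment; what a row does not reach only later rows make up. The controller multiplies each number of a shift by 0.25 m and each number of a turn by 30 degrees. A row lasts 1/10 s, in which the tool goes at most 50 mm and 8.59 degrees, less where a joint would pass 70% of its speed; a pose out of reach is approached as far as the arm can. A call with a number of a shift or a turn outside -1 to 1 is refused whole. A call with a gripper value outside its range is refused whole. The fingers move at their own pace and stop on an object; FORCE is the grip in N (left out, the last holds). Time passes only in rows, so rows that repeat a pose let the fingers close. It gives the time, the measured TCP pose, the force, the opening and the grip force at its end, in the units of the state.
- ctrl.get_state(): the state, without advancing time (a new reading comes with each control period).
- ctrl.get_image(name): name is "scene" or "top"; returns a dict with "color" (420x560x3 uint8, red, green, blue), "depth" (420x560 float32, m along the optical axis (not along the pixel's ray), 0 where there is no reading), "camera_matrix" (3x3 intrinsics, pixels), "dist_coeffs" ([k1, k2, p1, p2, k3] as OpenCV has them; the pictures are not rectified), "extrinsics" (4x4, takes a point from camera to world coordinates). Camera axes: x right, y up, looking along -z (the intrinsics and any distortion apply to the point x, -y, -z); pixel columns grow to the right and rows downward; lengths in m; the calibration is good to about 2 mm. A picture is of the moment at which its call begins.
- ctrl.close_job(): hands the job in; it is judged then, once.
Trained networks look in the newest picture that a camera, given by its name, has taken for a name from the list of things; names that differ only in an ending like _2 or _b are one class to them, and where a whole thing is asked for, a point or a joint stands for the part that bears it (a point fixed in the world has none). Each returns a list of dicts, best first, with "confidence" (0 to 1); they miss things now and then, are a little off and sometimes report something else, mostly with a low value. They report only what shows in the picture. A call takes as long as a camera call.
- ctrl.find_in(query, camera): "bbox" ([centre column, centre row, width, height] in pixels, round what is visible of it).
- ctrl.outline_of(query, camera): "mask" (420x560 bool, what is visible of it) and "bbox" ([centre column, centre row, width, height] in pixels, round what is visible of it).
The state is a dict: "time": time; "joint_positions": joint angles; "qd": joint speeds; "joint_torque": joint torques, N m; "position": TCP position; "tool_rot": TCP orientation; "ft_force": force on the tool from outside, world axes, zero at the start; "torque": the same for the moment, N m; "grip_width": opening from 0.0 (shut) to 1.0 (fully open); "grip_force": force on a finger pad.
Only numpy, scipy, OpenCV 4.12 (cv2) and the standard library are available. Lean on these libraries where they do the work, as an engineer would, in place of code of your own. Each camera call takes 0.05 s, during which the arm holds its last target. There are 200 camera calls.

TASK

The wooden pizza board has tipped away from the pizza oven and come to rest on the white canister. With your fingertips push it gently up and over on its foot, without gripping or lifting it, letting its foot stay about where it stands, until it leans squarely against the oven's side again. Leave the canister, jar, mug, ladle, scraper and half-open crumb tray as they are, and take the hand away.

Things in the scene. Friction and masses are not known exactly. Their poses are not given: they have to be found in the camera images.
- oven: Compact stainless pizza oven, fixed, 340 deep (x) x 380 wide (y) x 253 high (z), edges rounded 6 mm. Origin: centre of its underside on the slab. Its front (door, knobs, crumb tray) faces its own -x; the flat side wall the board belongs against is its own -y side, at y = -190 mm.
- board: Wooden pizza board, 200 wide (own x) x 280 tall (own z) x 18 thick (own y), 0.5 to 0.8 kg, rubber strip under the foot. Origin: middle of its foot (bottom edge); own +y faces the oven, own x runs along its side. Starts tipped 28 degrees away from the oven, resting on the canister's rim; a level push of 1 to 4 N at the top edge turns it up on its foot.
- board_top (a point): Middle of the board's top edge (18 mm hanging hole in its +x corner), 280 mm from the foot; at the start about 250 mm high, overhanging the canister's lid by about 50 mm. Once about 4 degrees past vertical the board tips on by itself and comes to lean about 9 degrees on the oven's top edge, as the foot's middle stands 48 mm out from the oven's side.
- canister: White ceramic flour canister with a flat wooden lid, 116 mm across the lid, 150 high, about 1.4 kg, loose, standing under the tipped board. Origin: centre of its underside.
- jar: Small amber glass jar with black twist cap, 58 mm diameter, 85 high, loose bystander. Origin: centre of its underside.
- mug: Blue enamel mug, 82 mm diameter, 82 high, handle towards its own +y, loose bystander. Origin: centre of its underside.
- scraper: Black plastic dough scraper lying flat, 100 x 140 mm, 4 mm thick with a 14 mm thick grip ridge, loose bystander. Origin: centre of the blade's underside.
- ladle: Aluminium ladle lying on the slab, bowl 86 mm diameter and 34 high, handle 270 mm along its own +x, loose bystander. Origin: centre of the bowl's underside.
- tray (a joint): Crumb tray of the oven, pulled part way out of the slot under the door: 0 = fully home, grows (m) as it slides out towards the oven's own -x, to 0.2. It slides stiffly and is to be left as it is.
- tray_lip (a point): Front edge of the tray's pull lip, 57 mm above the slab.

How it is judged:
By the outcome, as a careful person would: the job done as asked, in the order asked, and still so for the second after the job is handed in, with the robot touching nothing.
It also fails if it takes over 35 s, if anything falls off the work surface, if the arm or the gripper's body presses on something with over 40 N, if the wrist force passes 120 N, or if a joint passes its speed limit or range.

## Working session

There is one attempt and no reset: what is moved stays moved. The work goes in short steps, Python scripts to look and compute and a shell command to move; the robot and the scene stay as the last step left them, time stands still between calls to the robot, and variables do not carry over. Pictures are saved under pics/ and viewed, at most 10 in all, crops included, and the job is handed in when it is done.

```bash
mkdir -p pics
cat > h.py <<'E'
import numpy as np, cv2
from bench import ctrl
from scipy.spatial.transform import Rotation as R
def cloud(im):
    d=im["depth"]; K=np.array(im["camera_matrix"]); h,w=d.shape
    u,v=np.meshgrid(np.arange(w),np.arange(h))
    p=cv2.undistortPoints(np.stack([u,v],-1).reshape(-1,1,2).astype(np.float64),K,np.array(im["dist_coeffs"])).reshape(h,w,2)
    P=np.stack([p[...,0]*d,-p[...,1]*d,-d],-1)
    T=np.array(im["extrinsics"]); W=P@T[:3,:3].T+T[:3,3]; W[d==0]=np.nan
    return W
E
python3 - <<'E'
from h import *
s=ctrl.get_state();print({k:np.round(s[k],3) for k in s})
print(R.from_rotvec(s["tool_rot"]).as_matrix().round(3))
for c in ["scene","top"]:
    im=ctrl.get_image(c); cv2.imwrite(f"pics/{c}0.png",im["color"][...,::-1]); W=cloud(im)
    print(c,np.round(np.array(im["extrinsics"])[:3,3],2))
    for n in ["board","oven","canister","jar","mug","ladle","scraper","tray"]:
        for o in ctrl.outline_of(n,c)[:1]:
            p=W[o["mask"]]; p=p[~np.isnan(p[:,0])]
            print(n,round(o["confidence"],2),np.round(o["bbox"]),np.percentile(p,[2,50,98],axis=0).round(3).tolist())
E
```

```text
{'time': np.float64(0.0), 'joint_positions': array([ 1.219,  0.322, -0.07 ,  1.452,  0.023,  1.371, -0.057]), 'qd': array([-0.001, -0.001,  0.   , -0.   ,  0.001, -0.001, -0.001]), 'joint_torque': array([ 0.0000e+00, -4.9129e+01, -4.0400e-01, -3.1253e+01, -6.4000e-02,
        4.4000e-02,  0.0000e+00]), 'position': array([ 0.232, -0.607,  0.232]), 'tool_rot': array([-3.087e+00, -5.710e-01,  1.000e-03]), 'ft_force': array([ 0.256,  0.673, -0.026]), 'torque': array([-0.004,  0.012, -0.034]), 'grip_force': np.float64(0.0), 'grip_width': np.float64(1.001)}
[[ 0.934  0.358 -0.001]
 [ 0.358 -0.934  0.002]
 [-0.    -0.002 -1.   ]]
scene [0.53 0.49 1.47]
oven 0.74 [273. 217. 128. 129.] [[0.32, -0.135, 0.003], [0.556, 0.075, 0.251], [0.743, 0.241, 0.257]]
canister 0.63 [325. 226.  27.  84.] [[0.299, -0.111, -0.004], [0.339, 0.041, 0.033], [0.4, 0.185, 0.207]]
mug 0.8 [293. 107.  21.  23.] [[0.412, -0.527, 0.0], [0.45, -0.506, 0.051], [0.487, -0.334, 0.249]]
ladle 0.97 [346. 365.  85.  26.] [[0.148, 0.499, -0.002], [0.383, 0.53, 0.013], [0.433, 0.575, 0.038]]
scraper 0.93 [273. 365.  35.  41.] 
[... 332 characters left out ...]
] [[0.323, -0.135, 0.026], [0.55, 0.044, 0.253], [0.745, 0.225, 0.259]]
canister 0.76 [435. 226.  17.  32.] [[0.466, -0.44, 0.002], [0.513, -0.378, 0.151], [0.558, -0.334, 0.249]]
jar 0.8 [451. 213.  26.  20.] [[0.532, -0.488, 0.012], [0.557, -0.455, 0.081], [0.581, -0.438, 0.092]]
mug 0.84 [459. 247.  43.  27.] [[0.414, -0.526, -0.002], [0.452, -0.489, 0.028], [0.488, -0.436, 0.086]]
ladle 0.98 [130. 295.  28.  98.] [[0.143, 0.501, -0.001], [0.383, 0.531, 0.015], [0.435, 0.574, 0.04]]
scraper 0.67 [436. 224.  11.  30.] [[0.47, -0.399, 0.143], [0.514, -0.379, 0.151], [0.555, -0.364, 0.157]]
tray 0.64 [292. 278. 105.  34.] [[0.302, -0.109, 0.022], [0.349, 0.031, 0.031], [0.397, 0.177, 0.065]]
```

View pics/scene0.png

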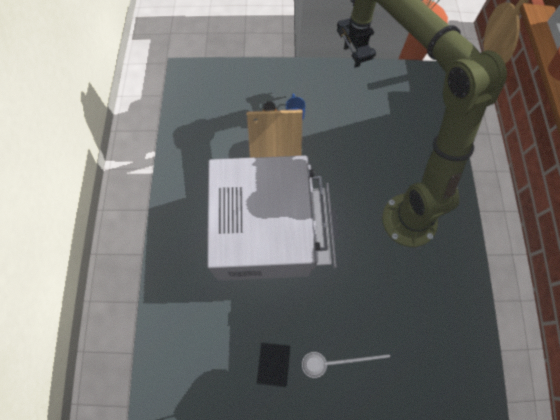

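View pics/top0.png

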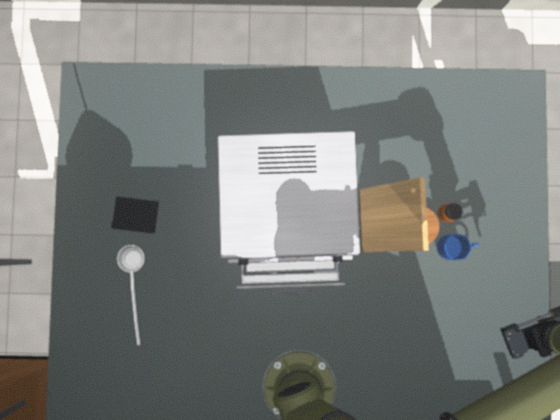

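The scene picture shows the board (about 275,133) tipped onto the canister, with the mug (295,104) and jar (268,105) behind it. The top picture has the board at (394,216), leaning away from the oven side at column 357; the canister's lid shows at (434,226), the jar at (451,212) and the mug at (455,247). The gripper is clear at (530,335).

```bash
cat >> h.py <<'E'
def board(cams=("top",),show=True):
    for c in cams:
        im=ctrl.get_image(c); W=cloud(im)
        o=ctrl.outline_of("board",c)
        if not o: print(c,"no board"); continue
        m=cv2.erode(o[0]["mask"].astype(np.uint8),np.ones((3,3)))>0
        p=W[m]; p=p[~np.isnan(p[:,0])]
        for _ in range(5):
            ctr=np.median(p,0) if _==0 else p.mean(0); n=np.linalg.svd(p-ctr,full_matrices=False)[2][2]; n*=np.sign(n[1])
            r=(p-ctr)@n; p=p[abs(r)<max(.004,2*np.median(abs(r)))]
        ax=np.cross(n,[0,0,1]); ax/=np.linalg.norm(ax); up=np.cross(ax,n)
        e=np.percentile((p-ctr)@ax,[1,99]); t=np.percentile((p-ctr)@up,[1,99])
        print(c,round(o[0]["confidence"],2),len(p),"normal",n.round(3),"tilt",np.degrees(np.arcsin(n[2])).round(1),"yaw",np.degrees(np.arctan2(ax[1],ax[0])).round(1),
          "width",np.ptp(e).round(3),"topmid",(ctr+ax*e.mean()+up*t[1]).round(3),"bottommid",(ctr+ax*e.mean()+up*t[0]).round(3))
E
python3 - <<'E'
from h import *
board(("top","scene"))
im=ctrl.get_image("top");W=cloud(im)
# oven top -y edge & front edge
q=W[(abs(W[...,2]-.253)<.006)&(W[...,1]<.3)&(W[...,0]>.38)]
for x in (.45,.5,.55,.6,.65,.7):
    s=q[(abs(q[:,0]-x)<.02)&(q[:,1]>-.17)]; print(x,np.percentile(s[:,1],[.5,99.5]).round(4))
lid=W[(abs(W[...,2]-.15)<.008)&(W[...,1]<-.3)&(W[...,0]>.42)&(W[...,0]<.62)]
lid=lid[lid[:,1]<-.345];print("lid",lid.min(0),lid.max(0))
E
```

```text
top no board
scene 0.91 1826 normal [-0.04   0.884  0.465] tilt 27.7 yaw 2.6 width 0.19 topmid [ 0.534 -0.319  0.255] bottommid [ 0.53  -0.233  0.092]
0.45 [-0.1483  0.2257]
0.5 [-0.1468  0.2294]
0.55 [-0.1435  0.2308]
0.6 [-0.141   0.2342]
0.65 [-0.1392  0.2354]
0.7 [-0.1371  0.238 ]
lid [ 0.45782672 -0.4001345   0.14214949] [ 0.56061404 -0.36325426  0.15776662]
```

```bash
python3 -m inch '[{"slide":[0.1,-0.03,-0.02],"angular":[0,0,-0.12],"claw":1},{"slide":[0.23,-0.06,-0.04],"angular":[0,0,-0.28],"claw":1},{"slide":[0.37,-0.1,-0.06],"angular":[0,0,-0.44],"claw":1},{"slide":[0.51,-0.14,-0.08],"angular":[0,0,-0.6],"claw":1},{"slide":[0.65,-0.17,-0.08],"angular":[0,0,-0.76],"claw":1},{"slide":[0.78,-0.2,-0.08],"angular":[0,0,-0.9],"claw":1},{"slide":[0.88,-0.23,-0.08],"angular":[0,0,-1],"claw":1},{"slide":[0.92,-0.24,-0.08],"angular":[0,0,-1],"claw":1},{"slide":[0.92,-0.24,-0.08],"angular":[0,0,-1],"claw":1}]'
cat >> h.py <<'E'
def plan(p,yaw):
    s=ctrl.get_state(); M=R.from_rotvec(s["tool_rot"]); y=np.radians(yaw)
    X=np.array([np.cos(y),np.sin(y),0]);Z=np.array([0,0,-1.]);T=R.from_matrix(np.stack([X,np.cross(Z,X),Z],1))
    print("slide",(M.inv().apply(np.array(p)-s["position"])/.25).round(3),"ang",np.degrees((M.inv()*T).as_rotvec())/30,"q",s["joint_positions"].round(2))
E
python3 -c "
from h import *
plan([.539,-.395,.25],92.6)"
```

```text
time: 2.05
position: [0.4278, -0.4668, 0.2537]
tool_rot: [2.834, 1.357, 0.001]
ft_force: [0.5, -0.4, 0.1]
grip_width: 1.004
grip_force: 0.0
slide [0.503 0.166 0.015] ang [ 7.14918154e-04 -6.60860332e-04 -1.38106559e+00] q [ 0.99  0.29 -0.26  1.46  0.07  1.4   0.06]
```

```bash
python3 -m inch '[{"slide":[0.08,0.03,0],"angular":[0,0,-0.15],"claw":1},{"slide":[0.2,0.07,0],"angular":[0,0,-0.4],"claw":1},{"slide":[0.32,0.11,0],"angular":[0,0,-0.65],"claw":1},{"slide":[0.43,0.14,0],"angular":[0,0,-0.88],"claw":1},{"slide":[0.5,0.166,0.01],"angular":[0,0,-1],"claw":1},{"slide":[0.5,0.166,0.01],"angular":[0,0,-1],"claw":1}]'
python3 -m inch '[{"slide":[0,0,0],"angular":[0,0,-0.15],"claw":1},{"slide":[0,0,0],"angular":[0,0,-0.3],"claw":1},{"slide":[0,0,0],"angular":[0,0,-0.38],"claw":1},{"slide":[0,0,0],"angular":[0,0,-0.38],"claw":1},{"slide":[0,0,0],"angular":[0,0,-0.38],"claw":1}]'
python3 -c "
from h import *
plan([.537,-.36,.24],92.6)
board(('scene','top'))
im=ctrl.get_image('scene');cv2.imwrite('pics/s1.png',cv2.resize(im['color'][60:220,180:380,::-1],(800,640))[:600])"
```

```text
time: 2.65
position: [0.5377, -0.3967, 0.2504]
tool_rot: [-2.387, -2.041, -0.001]
ft_force: [-0.6, 0.5, 0.4]
grip_width: 1.001
grip_force: 0.0
time: 3.15
position: [0.535, -0.3998, 0.2511]
tool_rot: [2.181, 2.261, -0.002]
ft_force: [-0.0, -0.3, -0.1]
grip_width: 1.001
grip_force: 0.0
slide [0.159 0.014 0.044] ang [-0.00198961  0.00198676 -0.01798527] q [ 0.9   0.38 -0.41  1.36  0.15  1.43  0.54]
scene 0.9 1723 normal [-0.039  0.884  0.465] tilt 27.7 yaw 2.5 width 0.184 topmid [ 0.534 -0.319  0.255] bottommid [ 0.531 -0.234  0.094]
top 0.6 3733 normal [-0.042  0.88   0.472] tilt 28.2 yaw 2.7 width 0.19 topmid [ 0.537 -0.32   0.257] bottommid [ 0.531 -0.192  0.018]
```

View pics/s1.png

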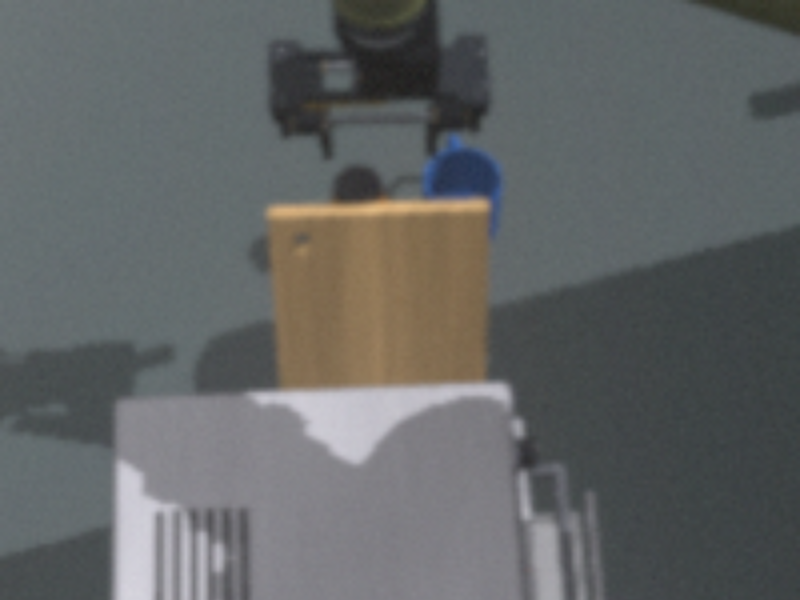

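The crop shows the two fingertips at (328,150) and (433,145), just behind the board's top edge (row 205, columns 270–488) and centred on it. Now I'll lower a little and move to contact.

```bash
python3 -m inch '[{"slide":[0.03,0,0.02],"angular":[0,0,-0.02],"claw":1},{"slide":[0.06,0.01,0.04],"angular":[0,0,-0.02],"claw":1},{"slide":[0.09,0.01,0.044],"angular":[0,0,-0.02],"claw":1},{"slide":[0.12,0.01,0.044],"angular":[0,0,-0.02],"claw":1},{"slide":[0.14,0.01,0.044],"angular":[0,0,-0.02],"claw":1},{"slide":[0.16,0.01,0.044],"angular":[0,0,-0.02],"claw":1},{"slide":[0.18,0.01,0.044],"angular":[0,0,-0.02],"claw":1},{"slide":[0.2,0.01,0.044],"angular":[0,0,-0.02],"claw":1},{"slide":[0.22,0.01,0.044],"angular":[0,0,-0.02],"claw":1},{"slide":[0.24,0.01,0.044],"angular":[0,0,-0.02],"claw":1}]'
python3 -c "
from h import *
board(('scene','top'));print(ctrl.get_state()['ft_force'])"
```

```text
time: 4.4
position: [0.5368, -0.3385, 0.2406]
tool_rot: [2.163, 2.276, -0.001]
ft_force: [-0.6, -2.4, 1.7]
grip_width: 1.001
grip_force: 0.9
scene 0.92 1721 normal [-0.039  0.896  0.443] tilt 26.3 yaw 2.5 width 0.185 topmid [ 0.535 -0.312  0.257] bottommid [ 0.531 -0.232  0.097]
top 0.94 3609 normal [-0.042  0.896  0.441] tilt 26.2 yaw 2.7 width 0.188 topmid [ 0.536 -0.311  0.259] bottommid [ 0.531 -0.192  0.017]
[-0.16083878 -0.45135275  0.67640663]
```

```bash
python3 -m inch '[{"slide":[0.02,0,0],"angular":[0,0,0],"claw":1},{"slide":[0.045,0,-0.002],"angular":[0,0,0],"claw":1},{"slide":[0.07,0,-0.004],"angular":[0,0,0],"claw":1},{"slide":[0.095,0,-0.007],"angular":[0,0,0],"claw":1},{"slide":[0.12,0,-0.01],"angular":[0,0,0],"claw":1},{"slide":[0.145,0,-0.012],"angular":[0,0,0],"claw":1},{"slide":[0.17,0,-0.015],"angular":[0,0,0],"claw":1},{"slide":[0.195,0,-0.018],"angular":[0,0,0],"claw":1},{"slide":[0.22,0,-0.02],"angular":[0,0,0],"claw":1},{"slide":[0.24,0,-0.024],"angular":[0,0,0],"claw":1}]'
python3 -c "
from h import *
board(('scene','top'));print(ctrl.get_state()['ft_force'])"
```

```text
time: 5.6
position: [0.5337, -0.2769, 0.246]
tool_rot: [-2.162, -2.278, -0.0]
ft_force: [-0.7, -1.2, 0.6]
grip_width: 1.0
grip_force: 0.3
scene 0.81 1382 normal [-0.045  0.972  0.231] tilt 13.4 yaw 2.7 width 0.18 topmid [ 0.531 -0.25   0.279] bottommid [ 0.529 -0.215  0.13 ]
top 0.79 2412 normal [-0.046  0.974  0.224] tilt 12.9 yaw 2.7 width 0.188 topmid [ 0.534 -0.249  0.278] bottommid [ 0.531 -0.19   0.02 ]
[ 1.34196883 -0.12675002 -0.66358787]
```

```bash
python3 -m inch '[{"slide":[0.02,0,0],"angular":[0,0,0],"claw":1},{"slide":[0.045,0,-0.002],"angular":[0,0,0],"claw":1},{"slide":[0.07,0,-0.004],"angular":[0,0,0],"claw":1},{"slide":[0.095,0,-0.007],"angular":[0,0,0],"claw":1},{"slide":[0.12,0,-0.01],"angular":[0,0,0],"claw":1},{"slide":[0.145,0,-0.012],"angular":[0,0,0],"claw":1},{"slide":[0.17,0,-0.014],"angular":[0,0,0],"claw":1},{"slide":[0.195,0,-0.014],"angular":[0,0,0],"claw":1},{"slide":[0.22,0,-0.014],"angular":[0,0,0],"claw":1},{"slide":[0.235,0,-0.014],"angular":[0,0,0],"claw":1}]'
python3 -c "
from h import *
board(('scene','top'));print(ctrl.get_state()['ft_force'])"
```

```text
time: 6.8
position: [0.5307, -0.2182, 0.2496]
tool_rot: [-2.162, -2.279, -0.0]
ft_force: [-0.1, 0.6, 1.1]
grip_width: 1.001
grip_force: 0.0
scene 0.89 644 normal [-0.048  0.999 -0.006] tilt -0.3 yaw 2.8 width 0.182 topmid [ 0.527 -0.18   0.283] bottommid [ 0.527 -0.181  0.191]
top 0.95 755 normal [-0.049  0.998 -0.043] tilt -2.5 yaw 2.8 width 0.188 topmid [ 0.528 -0.173  0.285] bottommid [ 0.529 -0.185  0.011]
[-0.02954456 -0.09331164 -0.27749893]
```

```bash
python3 -m inch '[{"slide":[0.012,0,0],"angular":[0,0,0],"claw":1},{"slide":[0.024,0,0],"angular":[0,0,0],"claw":1},{"slide":[0.036,0,0],"angular":[0,0,0],"claw":1},{"slide":[0.048,0,0],"angular":[0,0,0],"claw":1},{"slide":[0.06,0,0],"angular":[0,0,0],"claw":1},{"slide":[0.072,0,0],"angular":[0,0,0],"claw":1},{"slide":[0.084,0,0],"angular":[0,0,0],"claw":1},{"slide":[0.096,0,0],"angular":[0,0,0],"claw":1},{"slide":[0.108,0,0],"angular":[0,0,0],"claw":1},{"slide":[0.12,0,0],"angular":[0,0,0],"claw":1}]'
python3 -c "
from h import *
board(('scene','top'));print(ctrl.get_state()['ft_force'])"
```

```text
time: 8.0
position: [0.5291, -0.1889, 0.2496]
tool_rot: [2.163, 2.278, -0.0]
ft_force: [-1.2, -0.3, 0.1]
grip_width: 0.999
grip_force: 0.0
scene 0.73 215 normal [-0.051  0.996  0.075] tilt 4.3 yaw 3.0 width 0.18 topmid [ 0.527 -0.148  0.284] bottommid [ 0.527 -0.145  0.25 ]
top 0.68 262 normal [-0.014  0.247  0.969] tilt 75.7 yaw 3.3 width 0.187 topmid [ 0.53  -0.159  0.28 ] bottommid [ 0.529 -0.146  0.277]
[-0.28721479  0.54478634 -1.28585025]
```

```bash
python3 -m inch '[{"slide":[-0.05,0,0],"angular":[0,0,0],"claw":1},{"slide":[-0.15,0,0],"angular":[0,0,0],"claw":1},{"slide":[-0.3,0,0],"angular":[0,0,0],"claw":1},{"slide":[-0.45,0,0],"angular":[0,0,0],"claw":1},{"slide":[-0.6,0,-0.02],"angular":[0,0,0],"claw":1},{"slide":[-0.75,0,-0.05],"angular":[0,0,0],"claw":1},{"slide":[-0.9,0,-0.1],"angular":[0,0,0],"claw":1},{"slide":[-0.98,0,-0.12],"angular":[0,0,0],"claw":1},{"slide":[-1,0,-0.12],"angular":[0,0,0],"claw":1},{"slide":[-1,0,-0.12],"angular":[0,0,0],"claw":1}]'
python3 -c "
from h import *
a=ctrl.get_image('scene');b=ctrl.get_image('top')
cv2.imwrite('pics/s2.png',np.hstack([cv2.resize(a['color'][60:220,180:380,::-1],(400,320)),cv2.resize(b['color'][130:290,320:520,::-1],(400,320))]))
W=cloud(b);W2=cloud(a)
for w in (W,W2):
  for x in (.45,.5,.55,.6):
    q=w[(abs(w[...,0]-x)<.015)&(w[...,2]>.265)&(w[...,2]<.29)&(abs(w[...,1]+.15)<.06)]
    f=w[(abs(w[...,0]-x)<.015)&(w[...,2]>.03)&(w[...,2]<.24)&(w[...,1]<-.14)&(w[...,1]>-.24)]
    print(x,len(q),np.median(q,0).round(4),len(f),np.polyfit(f[:,2],f[:,1],1).round(3) if len(f)>8 else '')
for c in ['scene','top']:
  ww=W2 if c=='scene' else W
  ctrl.get_image(c)
  for n in ['canister','jar','mug','ladle','scraper','tray']:
    for o in ctrl.outline_of(n,c)[:1]:
      p=ww[o['mask']];p=p[~np.isnan(p[:,0])];print(c,n,round(o['confidence'],2),np.percentile(p,[2,50,98],axis=0).round(3).tolist())
"
```

```text
time: 9.2
position: [0.5414, -0.4398, 0.2785]
tool_rot: [-2.164, -2.275, 0.0]
ft_force: [-0.5, 0.5, -0.2]
grip_width: 1.001
grip_force: 0.0
0.45 77 [ 0.4498 -0.1569  0.2791] 0 
0.5 76 [ 0.5006 -0.1539  0.2788] 0 
0.55 75 [ 0.549  -0.1518  0.2793] 0 
0.6 72 [ 0.5996 -0.1501  0.2795] 0 
0.45 53 [ 0.4505 -0.1551  0.2771] 0 
0.5 60 [ 0.5013 -0.1515  0.2767] 0 
0.55 54 [ 0.5487 -0.1487  0.2779] 0 
0.6 57 [ 0.5994 -0.148   0.2773] 2 
scene canister 0.57 [[0.457, -0.389, 0.037], [0.509, -0.316, 0.147], [0.557, -0.285, 0.155]]
scene jar 0.5 [[0.537, -0.484, 0.024], [0.561, -0.45, 0.081], [0.579, -0.435, 0.09]]
scene mug 0.72 [[0.412, -0.524, -0.0], [0.445, -0.5, 0.05], [0.488, -0.433, 0.085]]
scene ladle 0.6 [[0.15, 0.499, -0.002], [0.38, 0.529, 0.012], [0.433, 0.575, 0.037]]
scene scraper 0.79 [[0.485, 0.468, -0.002], [0.537, 0.536, 0.005], [0.589, 0.603, 0.017]]
scene tray 0.64 [[0.301, -0.109, 0.004], [0.34, 0.039, 0.033], [0.382, 0.185, 0.063]]
top canister 0.58 [[0.456, -0.394, 0.015], [0.507, -0.332, 0.15], [0.56, -0.287, 0.157]]
top jar 0.59 [[0.532, -0.488, 0.007], [0.558, -0.455, 0.081], [0.583, -0.438, 0.091]]
top mug 0.6 [[0.414, -0.516, -0.002], [0.449, -0.486, 0.022], [0.488, -0.436, 0.085]]
top ladle 0.89 [[0.143, 0.501, -0.002], [0.384, 0.531, 0.015], [0.435, 0.574, 0.04]]
top scraper 0.72 [[0.487, 0.468, -0.003], [0.538, 0.535, 0.006], [0.589, 0.601, 0.02]]
top tray 0.64 [[0.302, -0.111, 0.023], [0.348, 0.036, 0.032], [0.397, 0.178, 0.065]]
```

View pics/s2.png

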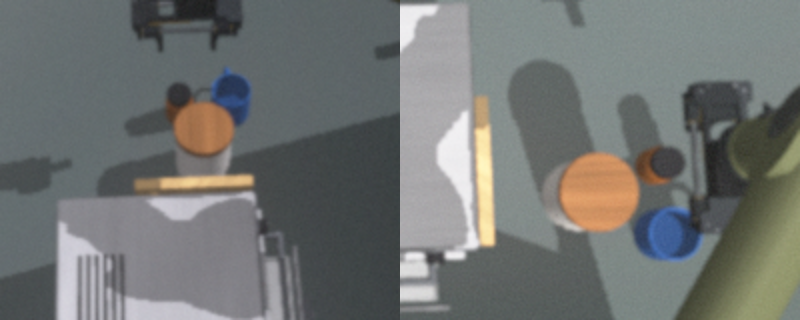

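Board stands leaning on the oven in both crops (left: 195,183; right: 484,170), parallel to its edge (2.6°); canister, jar and mug are where they were. I'll raise the hand further and hand in.

```bash
python3 -m inch '[{"slide":[-0.05,0,-0.06],"angular":[0,0,0],"claw":1},{"slide":[-0.15,0,-0.16],"angular":[0,0,0],"claw":1},{"slide":[-0.25,0,-0.26],"angular":[0,0,0],"claw":1},{"slide":[-0.35,0,-0.32],"angular":[0,0,0],"claw":1},{"slide":[-0.4,0,-0.35],"angular":[0,0,0],"claw":1},{"slide":[-0.4,0,-0.35],"angular":[0,0,0],"claw":1},{"slide":[-0.4,0,-0.35],"angular":[0,0,0],"claw":1},{"slide":[-0.4,0,-0.35],"angular":[0,0,0],"claw":1}]' && python3 -c "
from h import *
W=cloud(ctrl.get_image('top'))
for x in (.45,.525,.6):
  q=W[(abs(W[...,0]-x)<.015)&(W[...,2]>.265)&(W[...,2]<.29)&(abs(W[...,1]+.15)<.06)];print(np.median(q,0).round(4))
print(ctrl.close_job())"
```

```text
time: 10.8
position: [0.5475, -0.5374, 0.3664]
tool_rot: [-2.161, -2.279, -0.001]
ft_force: [-0.2, -0.4, -0.6]
grip_width: 1.001
grip_force: 0.0
[ 0.4498 -0.1568  0.2779]
[ 0.5247 -0.1537  0.2791]
[ 0.5997 -0.1504  0.2785]
the job is handed in; nothing more can be done
None
```

The board leans squarely against the oven's side again, about 8–9° over and parallel to the oven, with its foot where it stood; nothing else moved that I could measure, the hand is clear, and the job was handed in at about 11 s (no verdict came back).

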